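# Lap the last two slats on a guard-apron jig and shut the keeper

## Task

On the sloping jig the lowest slat of a lapped guard apron is already fixed. Of the two loose slats, equally wide across, lay the one that is longer up the slope (80 mm, plain strip behind its rib the broader) and then the shorter one (55 mm) above it, each overlapping the one below, grip rib up and towards its lower edge like the fixed slat, with its lower edge on its own pair of black marks (within a few millimetres), straight, and side edges in line with the fixed slat. Then swing the keeper bar down until it rests on the top slat, and leave the mug and both collars where they are.

Things in the scene. Friction and masses are not known exactly. Their poses are not given: they have to be found in the camera images.
- deck: Plywood deck of the jig, 220 mm up the slope x 230 mm wide, sloping 22 deg, rising away from the robot; the jig is fixed to the bench, its place and yaw vary. Origin: middle of the lower edge, on the deck's face, 36 mm above the bench. x = up the slope, y = along the width, to the left, z = square out of the face. Laid slats stay on it by friction alone.
- first_tail (a point): Middle of the lower edge, underside, of the fixed first slat (80 mm long, 160 mm wide), at deck x = 10, z = 8 mm. Its upper end lies on the deck at x = 90 mm, so it slopes 5.7 deg less than the deck. Both loose slats, once laid, lie parallel to it, the lower edge of their underside likewise 8 mm from the deck's face.
- head_batten (a point): Middle of the top of a low plywood batten, 160 mm wide, at deck x = 151 to 164 mm, on which the upper end of the short slat comes to rest.
- line1 (a point): On the deck's face midway between the lower pair of black marks (deck x = 60 mm): the lower edge of the long slat belongs on this line (judged square to the deck's face). Marks are 28 mm long, in the bare margins at deck y = +-100 mm.
- line2 (a point): The same for the upper pair of marks (deck x = 110 mm): the lower edge of the short slat.
- long_slat: Loose aluminium slat 80 mm long (x), 160 wide (y), 5 thick, about 0.2 kg, rib up on the bench. Origin: centre of the underside. Its grip rib, 12 mm thick, 150 wide, 16 high above the 5 mm plate, runs along y with its middle at x = -18 mm, 22 mm from the lower edge (x = -40 mm). Laid slats have their ribs 50 mm apart, 38 mm clear between them.
- short_slat: Loose slat like the long one but 55 mm long (x), 0.15 kg nominal: lower edge at x = -27.5 mm, rib's middle at x = -5.5 mm, upper end at x = +27.5 mm. Long and short slat may start in either of two places beside the jig.
- long_tail (a point): Middle of the long slat's lower edge, on its underside.
- short_tail (a point): Middle of the short slat's lower edge, on its underside.
- keeper (a joint): Hinge angle of the keeper bar (rad). 0: shut, rod resting on the short slat when that is in place (at deck x = 155 mm); 1.57: standing square out of the deck; it starts between 1.45 and 1.85. It is stiff enough to stay where it is left; closing it takes about 2 N at the rod. Without a slat it goes down to -0.06.
- keeper_hinge (a point): Middle of the keeper's hinge line, which runs along deck y at deck x = 200 mm, 13.5 mm out of the face.
- keeper_rod (a point): Middle of the keeper's steel rod: 10 mm diameter, 190 mm wide along deck y, 45 mm from the hinge line, on an arm at either end. Standing open, it reaches up to about 170 mm above the bench, at the high end of the deck: carry things clear of it.
- mug: Pale tea mug, 82 mm high; bystander, origin under its centre.
- collar_large: Flange collar, 64 mm diameter, 22 mm high; bystander, origin under its centre.
- collar_small: Flange collar, 50 mm diameter, 22 mm high; bystander, origin under its centre.
Things that resemble listed ones, but are neither listed nor needed, are in the scene too. Leave any blue look-alike of the short_slat alone.

How it is judged (in metres and radians):
On the way, in this order (a step that is already met when the one before it is completed fails the run):
1. the long slat lies on the fixed slat with its lower edge on the lower marks, let go (x of long_tail in the frame of deck between 0.055 and 0.065 m and y of long_tail in the frame of deck between -0.01 and 0.01 m and z of long_tail in the frame of deck between 0.005 and 0.012 m and angle between the y axis of long_slat and the y axis of deck, either way round below 0.07 rad and angle between the z axis of long_slat and the z axis of deck, either way round below 0.16 rad and contact force between long_slat and the fingers below 0.05 N and linear speed of long_slat below 0.01 m/s), for 0.2 s.
2. the short slat laps the long slat with its lower edge on the upper marks, let go (x of long_tail in the frame of deck between 0.055 and 0.065 m and y of long_tail in the frame of deck between -0.01 and 0.01 m and z of long_tail in the frame of deck between 0.005 and 0.012 m and angle between the y axis of each of long_slat, short_slat and the y axis of deck, either way round below 0.07 rad and angle between the z axis of each of long_slat, short_slat and the z axis of deck, either way round below 0.16 rad and x of short_tail in the frame of deck between 0.105 and 0.115 m and y of short_tail in the frame of deck between -0.01 and 0.01 m and z of short_tail in the frame of deck between 0.005 and 0.012 m and contact force between short_slat and the fingers below 0.05 N and linear speed of short_slat below 0.01 m/s), for 0.2 s.
3. the keeper bar is down on the short slat (value of joint keeper below 0.1 rad), for 0.2 s.
At the end, for the whole second after the job is handed in: Slats at rest, released, lapped rib up: lower edge of the long one within 5 mm of the lower marks, of the short one of the upper marks, 5 to 12 mm off the deck's face; centred within 10 mm, turned under 0.07 rad, within 0.16 rad of the deck's plane; keeper angle under 0.1 rad (all of step 2 and contact force between long_slat and the fingers below 0.05 N and linear speed of long_slat below 0.01 m/s and value of joint keeper below 0.1 rad); the robot touches nothing.
It fails at once if the mug is moved more than 30 mm (distance of mug from where it was at the start of the episode above 0.03 m).
It fails at once if the collar_large is moved more than 30 mm (distance of collar_large from where it was at the start of the episode above 0.03 m).
It fails at once if the collar_small is moved more than 30 mm (distance of collar_small from where it was at the start of the episode above 0.03 m).
It also fails if it takes over 61 s, if anything falls off the work surface, if the arm or the gripper's body presses on something with over 40 N, if the wrist force passes 120 N, or if a joint passes its speed limit or range.

## Robot

A 6-joint arm with a two-finger parallel gripper is mounted at the origin on a cart in front of the work surface, level with it; the furniture and walls round the work are solid. World frame = base frame: x ahead of the robot, y to its left, z up, the work surface at z = 0. Lengths are in m, angles in degrees, forces in N, time in s.
With the tool pointing down it reaches from about 0.4 to 0.825 m from the base axis. Payload 7 kg.
Tool frame: the origin (TCP) lies at the very end of the fingers, on their centre line; the grasp point (between the pads) lies 19 mm behind it (ctrl.grip_depth is the distance from the TCP to the grasp point, in m); z points along the fingers, y is the line along which they close (so a half turn about z gives the same grasp; the last joint's range is limited). The gripper opens to 88 mm and grips with 3 to 60 N. Pads are 19 mm wide; open, the fingers measure 130 mm over their backs; the gripper's body (78 mm by 193 mm) begins 47 mm behind the grasp point.
Start: joints at [86.58, 20.546, 0.682, 0, -70.136, -16.507], TCP at [0.23, 0.635, 0.198] pointing down, gripper open.
Joint ranges: [-176.03, 176.03], [-82.01, 121.73], [-58.28, 71.71], [-173.87, 95.51], [-174.79, -0.11], [-173.66, 173.66]. Speed limits (degrees/s): [136.94, 136.94, 172.46, 180, 180, 180].

## Interface

Orientations are given as [roll, pitch, yaw] about the fixed x, y, z axes, in that order (R = Rz(yaw) Ry(pitch) Rx(roll)).
In Python, from plant import get_obs, eyes, ctrl, spotter gives the robot as it stands.
- The arm moves only by the shell command python3 -m crank 'ROWS'. ROWS is JSON, one flat list of numbers, 7 for each row, row after row: the turn, a rotation vector about the tool's x, y, z in rad, then the shift along the tool's x, y, z in mm, then the opening, from 0 (shut) to 1 (fully open). A call has 1 to 5 rows; each row shifts and turns the commanded pose from where the row before left it, along the tool's axes as they then stand; what a row does not reach is not made up. A row lasts 1/8 s, in which the tool goes at most 62.5 mm and 10.7 degrees, less where a joint would pass 70% of its speed; a pose out of reach is approached as far as the arm can. A call is refused whole if a number of a shift passes 62.5 or a number of a turn 0.188, either way. A call with a gripper value outside its range is refused whole. The fingers move at their own pace and stop on an object; the grip force is fixed at half the most. Time passes only in rows, so rows that do not move let the fingers close. It gives the time, the measured TCP pose, the force, the opening and the grip force at its end, in the units of the state.
- get_obs(): the state, without advancing time (a new reading comes with each control period).
- eyes.snapshot(name): name is "scene" or "side" or "wrist"; returns the picture (384x512x3 uint8, blue, green, red); there is no depth.
- eyes.camera_model(name): a dict with "fx", "fy", "cx", "cy" (pixels), "extrinsics" (4x4, takes a point from camera to world coordinates). Camera axes: x right, y down, z forward; pixel columns grow to the right and rows downward; lengths in m; the calibration is good to about 2 mm. The wrist camera is an equidistant fisheye: a pixel r from the principal point sees the ray r / f radians off the axis. A picture is of the moment at which its call begins: read the wrist's pose just before it. camera_model takes no time and is no camera call; for the wrist camera it gives the pose at the moment of the call.
- ctrl.close_job(): hands the job in; it is judged then, once.
Trained networks look in the newest picture that a camera, given by its name, has taken for a name from the list of things; names that differ only in an ending like _2 or _b are one class to them, and where a whole thing is asked for, a point or a joint stands for the part that bears it (a point fixed in the world has none). Each returns a list of dicts, best first, with "p" (0 to 1); they miss things now and then, are a little off and sometimes report something else, mostly with a low value. They report only what shows in the picture. A call takes as long as a camera call. They do not tell look-alikes from the thing itself.
- spotter.outline_of(camera, target): "region" (384x512 bool, what is visible of it) and "rect" ([left, top, width, height] in pixels, round what is visible of it).
- spotter.place_of(camera, target): "location" ([column, row] in pixels: a listed point, or the origin of a listed thing).
The state is a dict: "clock": time; "joint_pos": joint angles; "qvel": joint speeds; "tau": joint torques, N m; "tool_pos": TCP position; "orientation": TCP orientation; "force": force on the tool from outside, world axes, zero at the start; "moment": the same for the moment, N m; "opening": finger opening in m; "gripper_force": force on a finger pad.
Only numpy, scipy, OpenCV 4.12 (cv2) and the standard library are available. Lean on these libraries where they do the work, as an engineer would, in place of code of your own. Each camera call takes 0.05 s, during which the arm holds its last target. There are 200 camera calls.

## Working session

There is one attempt and no reset: what is moved stays moved. The work goes in short steps, Python scripts to look and compute and a shell command to move; the robot and the scene stay as the last step left them, time stands still between calls to the robot, and variables do not carry over. Pictures are saved under pics/ and viewed, at most 10 in all, crops included, and the job is handed in when it is done.

```bash
ls; mkdir -p pics
python3 - <<'E'
from plant import get_obs, eyes, ctrl, spotter
import cv2, numpy as np
o=get_obs(); print({k:o[k] for k in('clock','tool_pos','orientation','opening','force')})
for n in("scene","side"):
    im=eyes.snapshot(n); cv2.imwrite(f'pics/{n}0.png',im)
    m=eyes.camera_model(n); print(n,m['fx'],m['cx'],m['cy'],np.round(m['extrinsics'],3).tolist())
    for t in("long_slat","short_slat","first_tail","line1","line2","keeper_hinge","keeper_rod","head_batten","deck","mug","collar_large","collar_small","long_tail","short_tail"):
        print(t,[(round(d['p'],2),np.round(d['location']).tolist()) for d in spotter.place_of(n,t)][:3])
im=np.vstack([cv2.imread(f'pics/{n}0.png') for n in("scene","side")])
E
```

```text
pics
{'clock': 0.0, 'tool_pos': array([0.22990516, 0.63406834, 0.19711638]), 'orientation': array([ 1.79905366e+02, -7.12064617e-03, -1.99370919e+01]), 'opening': 0.08766082857407481, 'force': array([-0.40655886,  0.7716306 ,  0.39737537])}
scene 384.8934263855126 254.51677073710653 190.10883207241528 [[0.026, -0.844, 0.535, -0.101], [-1.0, -0.014, 0.026, -0.144], [-0.015, -0.536, -0.844, 1.128], [0.0, 0.0, 0.0, 1.0]]
long_slat [(0.97, [288.0, 196.0])]
short_slat [(0.79, [221.0, 208.0]), (0.59, [276.0, 230.0])]
first_tail [(0.9, [141.0, 223.0])]
line1 [(0.84, [143.0, 206.0]), (0.72, [150.0, 191.0]), (0.24, [147.0, 156.0])]
line2 [(0.84, [143.0, 206.0]), (0.72, [150.0, 191.0]), (0.24, [147.0, 156.0])]
keeper_hinge [(0.63, [150.0, 162.0])]
keeper_rod [(0.57, [147.0, 157.0]), (0.54, [145.0, 220.0])]
head_batten [(0.95, [152.0, 176.0]), (0.39, [148.0, 191.0])]
deck [(0.81, [143.0, 226.0]), (0.55, [280.0, 243.0])]
mug [(0.87, [362.0, 209.0]), (0.3, [351.0, 237.0])]
collar_large []
collar_small [(0.7, [140.0, 223.0]), (0.44, [247.0, 170.0])]
long_tail [(0.74, [294.0, 209.0])]
short_tail [(
[... 179 characters left out ...]
, -0.485, -0.875, 1.138], [0.0, 0.0, 0.0, 1.0]]
long_slat [(0.93, [218.0, 228.0]), (0.56, [234.0, 189.0])]
short_slat [(0.87, [236.0, 188.0]), (0.72, [288.0, 206.0])]
first_tail [(0.88, [364.0, 174.0])]
line1 [(0.88, [374.0, 197.0]), (0.85, [370.0, 184.0])]
line2 [(0.88, [374.0, 197.0]), (0.85, [370.0, 184.0])]
keeper_hinge [(0.85, [378.0, 215.0])]
keeper_rod [(0.83, [383.0, 201.0])]
head_batten [(0.94, [375.0, 204.0])]
deck [(0.92, [363.0, 177.0])]
mug [(0.6, [149.0, 221.0])]
collar_large [(0.74, [166.0, 192.0]), (0.38, [223.0, 219.0]), (0.25, [275.0, 252.0])]
collar_small [(0.69, [275.0, 250.0])]
long_tail [(0.82, [220.0, 220.0])]
short_tail [(0.82, [296.0, 209.0]), (0.66, [234.0, 183.0])]
```

View pics/scene0.png

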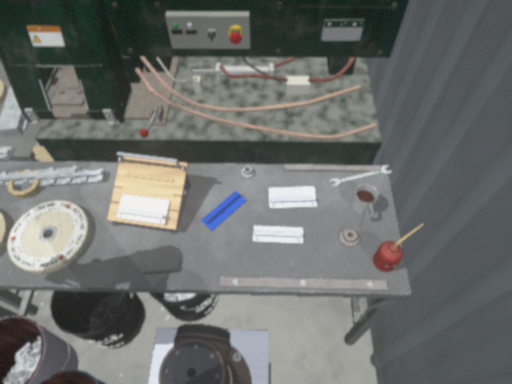

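View pics/side0.png

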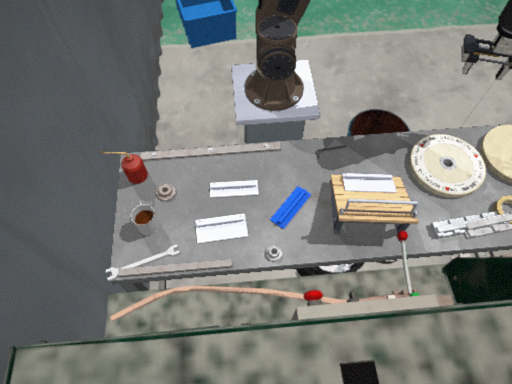

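```bash
cat > h.py <<'E'
from plant import get_obs, eyes, ctrl, spotter
import cv2, numpy as np
from scipy.spatial.transform import Rotation as Ro
def ray(m,p):
    a=(np.array(p,float)-[m['cx'],m['cy']])/[m['fx'],m['fy']]
    if m.get('fish'):
        r=np.hypot(*a); d=np.array([*(a/r*np.sin(r)),np.cos(r)]) if r>1e-9 else np.array([0,0,1.])
    else: d=np.array([*a,1.])
    E=np.array(m['extrinsics']); d=E[:3,:3]@d
    return E[:3,3],d/np.linalg.norm(d)
def model(n):
    m=dict(eyes.camera_model(n)); m['fish']=n=='wrist'; return m
def onz(m,p,z):
    c,d=ray(m,p); return c+d*(z-c[2])/d[2]
def tri(obs):           # [(model,pixel),...] -> point, residual
    R=[ray(*o) for o in obs]
    P=[np.eye(3)-np.outer(d,d) for c,d in R]
    x=np.linalg.solve(sum(P),sum(Q@c for Q,(c,d) in zip(P,R)))
    return x,max(np.linalg.norm(Q@(x-c)) for Q,(c,d) in zip(P,R))
def proj(m,X):
    E=np.array(m['extrinsics']); v=E[:3,:3].T@(np.array(X)-E[:3,3])
    if m.get('fish'):
        s=np.hypot(v[0],v[1]); t=np.arctan2(s,v[2]); a=v[:2]/max(s,1e-9)*t
    else: a=v[:2]/v[2]
    return a*[m['fx'],m['fy']]+[m['cx'],m['cy']]
def look(tag):
    m=model('wrist'); im=eyes.snapshot('wrist'); cv2.imwrite(f'pics/{tag}.png',im); np.save(f'pics/{tag}.npy',m,allow_pickle=True); return m,im
def load(tag): return np.load(f'pics/{tag}.npy',allow_pickle=True).item()
def move_to(pos,rpy):   # tool-frame shift mm and rotvec to reach pose
    o=get_obs(); R=Ro.from_euler('xyz',o['orientation'],degrees=True); T=Ro.from_euler('xyz',rpy,degrees=True)
    return np.round(R.inv().apply(np.array(pos)-o['tool_pos'])*1000,1),np.round((R.inv()*T).as_rotvec(),3)
E
python3 - <<'E'
from h import *
s,d=model('scene'),model('side')
for n,a,b in [('long',[288,196],[218,228]),('short',[276,230],[236,188]),('longtail',[294,209],[220,220]),('shorttail',[282,240],[234,183]),
 ('first_tail',[141,223],[364,174]),('l1',[143,206],[370,184]),('l2',[150,191],[374,197]),('hinge',[150,162],[378,215]),('rod',[147,157],[383,201]),('batten',[152,176],[375,204]),('deck',[143,226],[363,177]),('mug',[362,209],[149,221]),('colA',[348,238],[166,192]),('colB',[247,170],[275,252]),
 ('deckLfront',[109,220],[413,222]),('blue',[224,210],[291,206])]:
    x,r=tri([(s,a),(d,b)]); print(n,np.round(x,3),round(r,4))
m=model('wrist'); print(m['fx'],np.round(m['extrinsics'],3).tolist())
E
```

```text
long [ 0.591 -0.235  0.002] 0.0108
short [ 0.455 -0.181  0.014] 0.002
longtail [ 0.552 -0.242 -0.019] 0.0029
shorttail [ 0.426 -0.193  0.001] 0.009
first_tail [0.457 0.248 0.042] 0.0
l1 [0.509 0.248 0.062] 0.0024
l2 [0.563 0.239 0.07 ] 0.0089
hinge [0.645 0.231 0.114] 0.0024
rod [0.627 0.23  0.166] 0.0026
batten [0.601 0.229 0.099] 0.0054
deck [0.457 0.248 0.022] 0.0014
mug [ 0.544 -0.469  0.001] 0.0019
colA [ 0.439 -0.414 -0.003] 0.0004
colB [ 0.692 -0.078  0.011] 0.0025
deckLfront [ 0.564  0.444 -0.144] 0.0051
blue [ 0.533 -0.006  0.001] 0.0026
297.3186396354542 [[-0.342, -0.895, -0.288, 0.31], [-0.94, 0.325, 0.105, 0.607], [0.0, 0.307, -0.952, 0.385], [0.0, 0.0, 0.0, 1.0]]
```

Candidates for the slats: white slats at scene (292,197) [broader, long] and (278,234) [narrow, short]; the blue decoy at (224,210) must be left alone. First I go over the jig, to look from close by.

```bash
python3 -m crank '[0,0,0.185,0,0,-15,1, 0,0,0.185,0,0,-15,1, 0,0,0.185,0,0,-15,1, 0,0,0.185,0,0,-15,1, 0,0,0.185,0,0,-15,1]'; python3 -m crank '[0,0,0.185,0,0,-15,1, 0,0,0.185,0,0,-15,1]'
python3 - <<'E'
from h import *
o=get_obs(); print(o['clock'],o['tool_pos'],o['orientation'],o['joint_pos']); print(move_to([.53,.2,.3],[180,0,-94]))
E
```

```text
clock: 2.12
tool_pos: [0.2301, 0.6345, 0.2736]
orientation: [180.0, -0.0, -73.3]
force: [-0.6, 0.0, -0.1]
opening: 0.0877
gripper_force: 0.0
clock: 2.38
tool_pos: [0.2301, 0.6345, 0.3036]
orientation: [180.0, 0.0, -94.5]
force: [-0.0, 0.0, 0.8]
opening: 0.0873
gripper_force: 0.0
2.375 [0.23005129 0.6345332  0.30359857] [ 1.79999894e+02  4.05084284e-03 -9.44736575e+01] [ 8.65809876e+01  1.81533403e+01  1.06777218e+01 -3.21151182e-05
 -8.25203294e+01 -9.10546409e+01]
(array([ 409.8, -332.9,    3.6]), array([ 0.   ,  0.   , -0.008]))
```

```bash
python3 -m crank '[0,0,0,46,-37,0,1, 0,0,0,46,-37,0,1, 0,0,0,46,-37,0,1, 0,0,0,46,-37,0,1, 0,0,0,46,-37,0,1]'; python3 -m crank '[0,0,0,46,-37,0,1, 0,0,0,46,-37,0,1, 0,0,0,46,-37,0,1, 0,0,0,42,-37,0,1, 0,0,0,0,0,0,1]'
python3 - <<'E'
from h import *
m,im=look('jig1')
cv2.imwrite('pics/jig1b.png',cv2.resize(im,(800,600),interpolation=cv2.INTER_CUBIC))
for t in("first_tail","line1","line2","keeper_rod","head_batten","keeper_hinge"):
    print(t,[(round(d['p'],2),np.round(d['location']).tolist()) for d in spotter.place_of('wrist',t)][:3])
o=get_obs();print(o['clock'],o['tool_pos'])
E
```

```text
clock: 3.0
tool_pos: [0.3988, 0.3902, 0.3034]
orientation: [-180.0, 0.0, -94.1]
force: [1.0, -0.3, 0.0]
opening: 0.0875
gripper_force: 0.0
clock: 3.62
tool_pos: [0.5343, 0.1986, 0.3029]
orientation: [180.0, -0.0, -94.4]
force: [-0.5, -0.8, -0.1]
opening: 0.0871
gripper_force: 0.0
first_tail [(0.79, [304.0, 181.0]), (0.52, [311.0, 177.0])]
line1 [(0.75, [246.0, 180.0]), (0.65, [276.0, 176.0])]
line2 [(0.75, [246.0, 180.0]), (0.65, [276.0, 176.0])]
keeper_rod [(0.63, [182.0, 204.0])]
head_batten [(0.69, [214.0, 186.0])]
keeper_hinge [(0.98, [186.0, 186.0])]
3.975 [0.53220193 0.20269488 0.30320921]
```

View pics/jig1b.png

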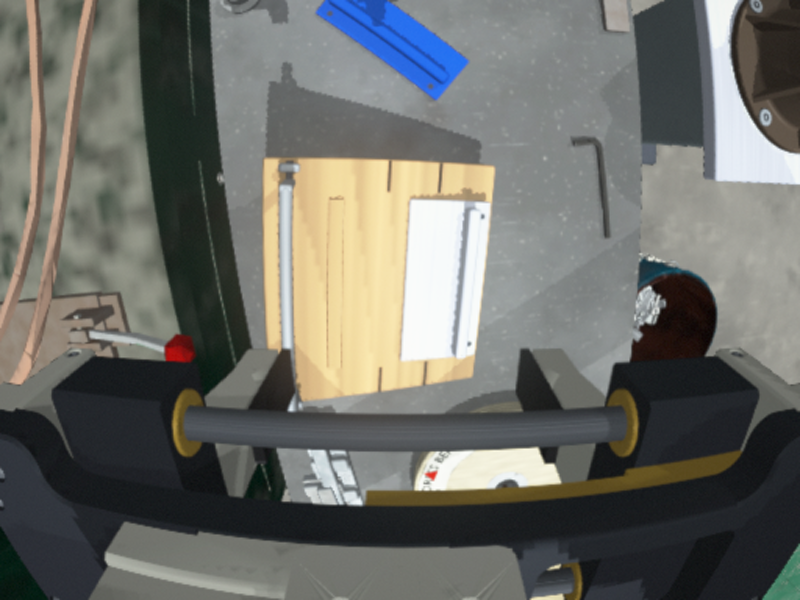

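The view shows the jig: upper marks at (390,176)/(380,379), lower marks at (441,178)/(425,372), the fixed slat (403..490, 200..360) with its rib at right (the low side), the keeper rod at (288,175)-(295,400), and the blue decoy at top.

```bash
cat > fitjig.py <<'E'
from h import *
from scipy.optimize import least_squares
def deck(p):   # p: X,Y,Z,yaw -> (R,t)
    R=Ro.from_euler('xyz',[0,-22,np.degrees(p[3])],degrees=True).as_matrix(); return R,np.array(p[:3])
D=np.array([[110,-100,0],[60,-100,0],[110,100,0],[60,100,0],[220,-115,0],[0,-115,0],[0,115,0],[220,115,0],[10,-80,13],[10,80,13],[90,-80,5],[90,80,5],[151,-80,0],[151,80,0]])/1000
P=np.array([[389.5,176],[441,178],[380,379],[425.5,372],[264,158],[494,167],[473,378],[297,401],[490,203],[474,357],[411,199],[402,359],[343,198],[341,366]])/1.5625
if __name__=='__main__':
    m=load('jig1'); s,d=model('scene'),model('side')
    extra=[(s,[10,0,8],[141,223]),(d,[10,0,8],[364,174]),(s,[200,0,13.5],[150,162]),(d,[200,0,13.5],[378,215])]
    def f(p,full=True):
        R,t=deck(p); r=[proj(m,R@q+t)-u for q,u in zip(D,P)]
        if full: r+=[(proj(c,R@(np.array(q)/1000)+t)-u)*.3 for c,q,u in extra]
        return np.ravel(r)
    for full in(True,False):
        o=least_squares(f,[.45,.25,.036,-.09],args=(full,),loss='soft_l1'); print(np.round(o.x,4),'yaw',np.degrees(o.x[3]))
        print(np.round(f(o.x,full).reshape(-1,2),1).tolist())
        if full: np.save('jig.npy',o.x)
    R,t=deck(np.load('jig.npy'));
    # keeper angle from rod ends seen at (288,180),(294,395)?
    for a in np.arange(1.4,1.9,.1): print(round(a,1),np.round(proj(m,R@np.array([.2-.045*np.cos(a),0,.0135+.045*np.sin(a)])+t)*1.5625,0))
E
python3 fitjig.py
```

```text
[ 0.4567  0.2546  0.0325 -0.1337] yaw -7.6599149076852875
[[-0.1, 0.4], [-0.7, 0.1], [0.1, -0.5], [-0.3, -0.1], [0.5, 0.2], [0.7, -0.6], [-0.2, -1.1], [-15.3, 2.2], [0.5, -0.4], [0.2, -1.8], [-0.0, 0.4], [-0.4, 1.0], [0.6, 0.5], [0.1, -0.4], [-0.5, -0.6], [0.7, 0.3], [0.0, 0.4], [0.1, -1.2]]
[ 0.4567  0.2546  0.0326 -0.1338] yaw -7.6687505913192275
[[-0.1, 0.4], [-0.7, 0.1], [0.1, -0.5], [-0.3, -0.0], [0.5, 0.2], [0.8, -0.6], [-0.2, -1.1], [-15.4, 2.2], [0.5, -0.4], [0.2, -1.8], [-0.0, 0.4], [-0.4, 1.0], [0.6, 0.5], [0.0, -0.4]]
1.4 [309. 312.]
1.5 [304. 313.]
1.6 [298. 313.]
1.7 [292. 314.]
1.8 [286. 314.]
```

```bash
python3 -m crank '[0,0,0,60,7,0,1, 0,0,0,60,7,0,1, 0,0,0,60,7,0,1, 0,0,0,60,7,0,1, 0,0,0,60,7,0,1]'; python3 -m crank '[0,0,0,60,7,0,1, 0,0,0,58,7,0,1, 0,0,0,0,0,0,1, 0,0,0,0,0,0,1]'
python3 - <<'E'
from h import *
m,im=look('sl1')
cv2.imwrite('pics/sl1b.png',cv2.resize(im,(800,600),interpolation=cv2.INTER_CUBIC))
for t in("long_slat","short_slat"):
    for r in spotter.outline_of('wrist',t)[:2]:
        c,_=cv2.findContours(r['region'].astype(np.uint8),0,2); c=max(c,key=cv2.contourArea)[:,0]
        g=np.array([onz(m,p,.005)[:2]*1000 for p in c],np.float32); b=cv2.minAreaRect(g); print(t,round(r['p'],2),r['rect'],b,np.round(cv2.boxPoints(b)).tolist())
E
```

```text
clock: 4.6
tool_pos: [0.4757, -0.0959, 0.3036]
orientation: [-179.9, 0.0, -94.0]
force: [0.9, -1.2, -0.9]
opening: 0.0875
gripper_force: 0.0
clock: 5.1
tool_pos: [0.4538, -0.2114, 0.3031]
orientation: [-180.0, 0.0, -94.1]
force: [-0.4, 0.8, 0.4]
opening: 0.0874
gripper_force: 0.0
long_slat 0.81 [150.9, 86.8, 56.0, 97.5] ((588.7930908203125, -236.10580444335938), (83.57405853271484, 162.42832946777344), 3.431749105453491) [[542.0, -158.0], [552.0, -320.0], [635.0, -315.0], [626.0, -153.0]]
long_slat 0.52 [241.6, 1.6, 40.4, 39.7] ((440.9333190917969, -414.63641357421875), (63.603675842285156, 62.29737091064453), 43.27961349487305) [[396.0, -414.0], [439.0, -459.0], [485.0, -416.0], [443.0, -370.0]]
short_slat 0.74 [245.1, 109.0, 39.8, 97.7] ((448.50146484375, -186.59439086914062), (164.1073455810547, 57.33460235595703), 87.0145034790039) [[416.0, -267.0], [473.0, -270.0], [481.0, -106.0], [424.0, -103.0]]
short_slat 0.72 [187.2, 222.1, 73.3, 40.5] ((538.2430419921875, -12.553756713867188), (54.5440788269043, 144.05078125), 49.086181640625) [[466.0, 14.0], [575.0, -80.0], [611.0, -39.0], [502.0, 55.0]]
```

View pics/sl1b.png

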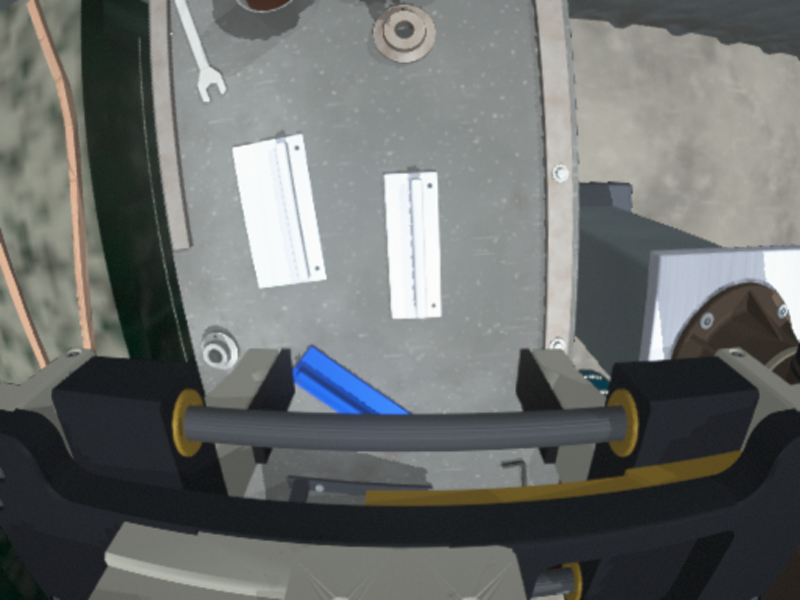

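White long slat at (233–326,134–289), white short slat at (385–441,171–319), both with the rib on the robot's side; blue decoy at (350,380), large collar at (405,33), small collar at (220,350).

```bash
cat > fitslat.py <<'E'
from h import *
from scipy.optimize import least_squares
def fitslat(L,views,z=None,x0=(.5,-.2,0,0)):
    # views: (model, {(sx,sy):pixel}) corners of the plate's top; sx,sy=+-1
    def f(p):
        q=[p[0],p[1],p[2] if z is None else z]; R=Ro.from_euler('z',p[3]).as_matrix()
        return np.ravel([proj(m,R@np.array([a*L/2,b*.08,.005])+q)-u for m,c in views for (a,b),u in c.items()])
    o=least_squares(f,x0); r=f(o.x).reshape(-1,2); return o.x,r
def C(*px): return dict(zip([(1,-1),(-1,-1),(-1,1),(1,1)],np.array(px)/1.5625))
LONG1=C((233,146),(302,134),(326,279),(260,289)); SHORT1=C((385,173),(437,171),(441,317),(392,319))
if __name__=='__main__':
    m=load('sl1')
    for L,c in((.08,LONG1),(.055,SHORT1)):
        for z in(None,0):
            p,r=fitslat(L,[(m,c)],z); print(np.round(p,4),np.degrees(p[3]),np.round(r,1).tolist())
        R=Ro.from_euler('z',p[3]).as_matrix(); g=p[:3]+R@[-.018 if L>.06 else -.0055,0,0]; g[2]=.12
        print('grasp',g,move_to(g,[180,0,np.degrees(p[3])-90]))
E
python3 fitslat.py
```

```text
[ 0.589  -0.2355 -0.0007  0.0542] 3.105270260280896 [[-0.4, 0.9], [0.6, -0.4], [0.5, 0.1], [-0.6, -0.6]]
[ 0.5888 -0.2356  0.      0.0542] 3.1044080429885064 [[-0.5, 0.9], [0.6, -0.4], [0.5, 0.2], [-0.7, -0.6]]
grasp [ 0.57080099 -0.23658497  0.12      ] (array([  18. , -118.1,  183.2]), array([-0.   ,  0.   , -0.124]))
[ 0.4468 -0.1867  0.0027 -0.0314] -1.800363951604253 [[-0.4, 0.1], [0.5, 0.1], [0.1, -0.1], [-0.1, -0.1]]
[ 0.4468 -0.1862 -0.0021 -0.0314] -1.8008021850184972 [[-0.3, 0.4], [0.4, 0.3], [0.0, -0.4], [-0.0, -0.4]]
grasp [ 0.44128173 -0.18602133  0.12      ] (array([-23.4,  14.7, 183.2]), array([-0.   ,  0.   , -0.038]))
```

```bash
python3 -m crank '[0,0,0,5,-30,40,0.6, 0,0,0,5,-30,40,0.6, 0,0,0,5,-30,50,0.6, 0,0,0,3,-28,50,0.6, 0,0,-0.124,0,0,0,0.6]';python3 -m crank '[0,0,0,0,0,0,0.6,0,0,0,0,0,0,0.6]'
python3 - <<'E'
from h import *
m,im=look('sl2')
cv2.imwrite('pics/sl2b.png',cv2.resize(im,(800,600),interpolation=cv2.INTER_CUBIC))
# prediction of the long slat's corners
p=[.5888,-.2356,0]; R=Ro.from_euler('z',.0542).as_matrix()
for a,b in((1,-1),(-1,-1),(-1,1),(1,1)): print(np.round(proj(m,R@np.array([a*.04,b*.08,.005])+p)*1.5625))
E
```

```text
clock: 5.88
tool_pos: [0.5692, -0.2361, 0.1172]
orientation: [179.5, 0.1, -86.8]
force: [-0.1, 0.1, 0.5]
opening: 0.0528
gripper_force: 0.0
clock: 6.12
tool_pos: [0.5709, -0.2374, 0.124]
orientation: [-179.9, -0.0, -87.1]
force: [0.1, 0.7, 0.4]
opening: 0.0522
gripper_force: 0.0
[318. 154.]
[440. 152.]
[436. 375.]
[329. 374.]
```

View pics/sl2b.png

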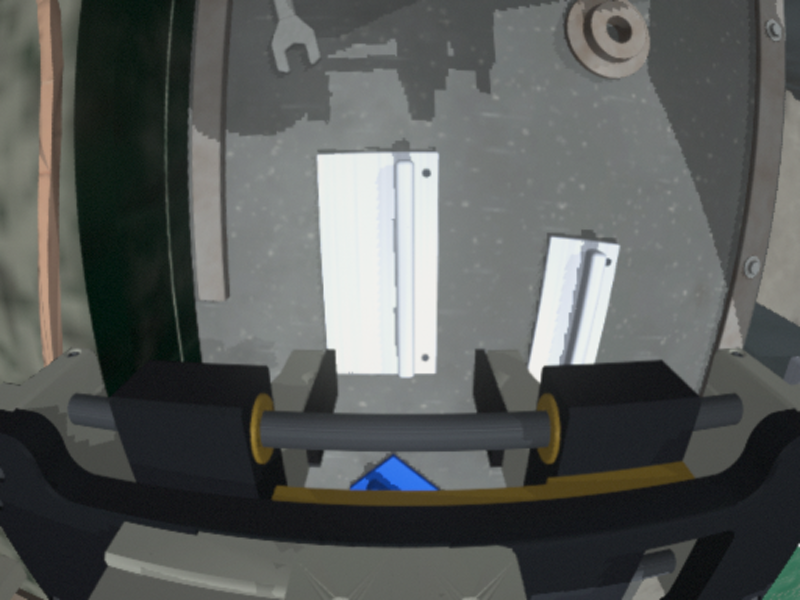

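The prediction coincides with the slat seen at (318–440,152–375), rib at column 405 centred between the fingers (335…474). Height agrees from both views; descend and grip.

```bash
python3 -m crank '[0,0,0,0,0,50,0.6, 0,0,0,0,0,45,0.6, 0,0,0,0,0,20,0.6, 0,0,0,0,0,0,0.6, 0,0,0,0,0,0,0]'; python3 -m crank '[0,0,0,0,0,0,0, 0,0,0,0,0,0,0, 0,0,0,0,0,0,0, 0,0,0,0,0,0,0]'; python3 -m crank '[0,0,0,0,0,-25,0, 0,0,0,0,0,-40,0, 0,0,0,0,0,-50,0, 0,0,0,0,0,-60,0, 0,0,0,0,0,0,0]'
```

```text
clock: 6.8
tool_pos: [0.5713, -0.2383, 0.0098]
orientation: [-179.9, -0.0, -87.0]
force: [0.5, -0.6, 0.9]
opening: 0.0469
gripper_force: 0.0
clock: 7.3
tool_pos: [0.5702, -0.2382, 0.0082]
orientation: [-180.0, -0.0, -87.0]
force: [0.2, 0.8, 0.5]
opening: 0.008
gripper_force: 0.0
clock: 7.92
tool_pos: [0.5732, -0.239, 0.189]
orientation: [-179.5, -0.2, -87.0]
force: [0.4, -0.2, -1.1]
opening: 0.0005
gripper_force: 0.0
```

```bash
python3 -m crank '[0,0,0,0,0,0,0.6, 0,0,0,0,0,0,0.6, 0,0,0,0,0,0,0.6]'
python3 - <<'E'
from h import *
m,im=look('sl3')
cv2.imwrite('pics/sl3b.png',cv2.resize(im,(800,600),interpolation=cv2.INTER_CUBIC))
p=[.5888,-.2356,0]; R=Ro.from_euler('z',.0542).as_matrix()
for a,b in((1,-1),(-1,-1),(-1,1),(1,1)): print(np.round(proj(m,R@np.array([a*.04,b*.08,.005])+p)*1.5625))
E
```

```text
clock: 8.3
tool_pos: [0.5696, -0.2381, 0.1818]
orientation: [179.9, 0.0, -87.0]
force: [0.2, -0.0, 0.3]
opening: 0.0252
gripper_force: 0.0
[329. 153.]
[432. 152.]
[430. 343.]
[337. 343.]
```

View pics/sl3b.png

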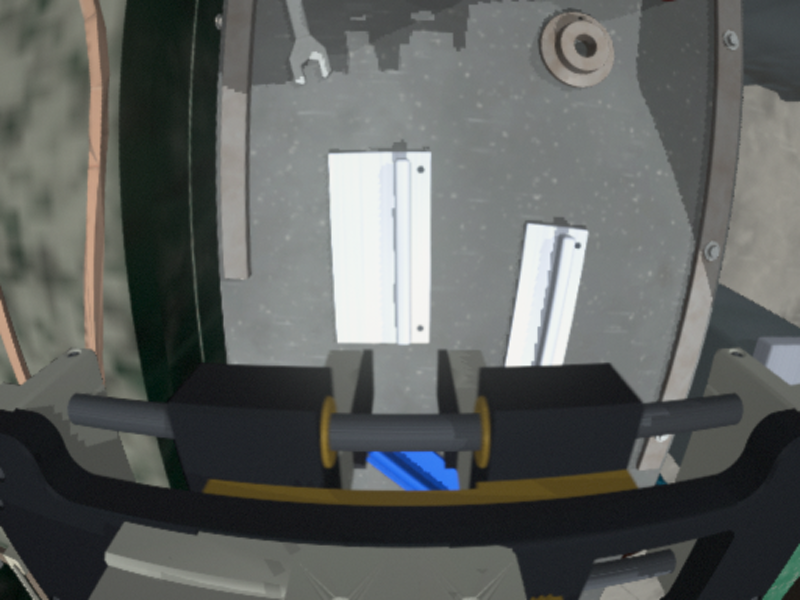

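The slat at (329–431,152–343) is unmoved; the fingers closed above or beside the rib. I go down again, lower, and look while there.

```bash
python3 -m crank '[0,0,0,0,0,60,0.6, 0,0,0,0,0,60,0.6, 0,0,0,0,0,40,0.6, 0,0,0,0,0,15,0.6, 0,0,0,0,0,0,0.6]'; python3 -m crank '[0,0,0,0,0,0,0.4, 0,0,0,0,0,0,0.4]'
python3 - <<'E'
from h import *
o=get_obs();print(o['tool_pos'],o['force'],o['opening'])
m,im=look('sl4'); s=eyes.snapshot('side')[160:280,160:300]
cv2.imwrite('pics/sl4b.png',np.hstack([cv2.resize(im[150:350,120:400],(420,300)),cv2.resize(s,(350,300),interpolation=cv2.INTER_CUBIC)]))
E
```

```text
clock: 8.98
tool_pos: [0.57, -0.2382, 0.0076]
orientation: [179.9, -0.0, -87.0]
force: [-0.1, -0.1, 0.7]
opening: 0.0525
gripper_force: 0.0
clock: 9.22
tool_pos: [0.5714, -0.2383, 0.0098]
orientation: [-179.8, -0.0, -87.0]
force: [0.4, -0.7, 0.1]
opening: 0.0383
gripper_force: 0.0
[ 0.57138849 -0.23833662  0.00984553] [ 0.38759775 -0.6517471   0.08960799] 0.0383251402265408
```

View pics/sl4b.png

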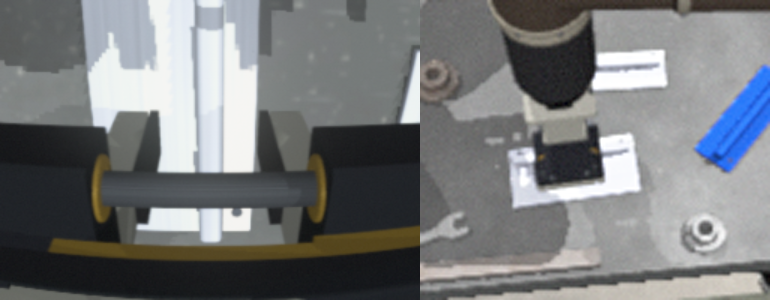

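The rib lies centrally between the fingers. Close and watch.

```bash
python3 -m crank '[0,0,0,0,0,0,0, 0,0,0,0,0,0,0]';python3 -m crank '[0,0,0,0,0,0,0, 0,0,0,0,0,0,0]';python3 -m crank '[0,0,0,0,0,0,0, 0,0,0,0,0,0,0]'
```

```text
clock: 9.57
tool_pos: [0.5702, -0.2382, 0.0083]
orientation: [-180.0, -0.0, -87.0]
force: [0.8, 0.3, -0.2]
opening: 0.0201
gripper_force: 0.0
clock: 9.82
tool_pos: [0.5701, -0.2382, 0.008]
orientation: [180.0, -0.0, -87.0]
force: [-0.1, -0.3, 0.8]
opening: 0.0025
gripper_force: 0.0
clock: 10.07
tool_pos: [0.5702, -0.2382, 0.008]
orientation: [180.0, 0.0, -87.0]
force: [0.7, 0.5, -0.2]
opening: 0.0002
gripper_force: 0.0
```

```bash
python3 -m crank '[0,0,0,0,0,0,0.32, 0,0,0,0,0,0,0.32, 0,0,0,0,0,0,0.32, 0,0,0,0,0,0,0.32]' | grep -E 'pos|force:|opening'; python3 -m crank '[0,0,0,0,0,2,0.32, 0,0,0,0,0,0,0.32]'| grep -E 'pos|force:|opening';python3 -m crank '[0,0,0,0,0,2,0.32, 0,0,0,0,0,0,0.32]'| grep -E 'pos|force:|opening'; python3 -c "from plant import *; print(ctrl.grip_depth,[a for a in dir(ctrl) if a[0]!='_'])"
```

```text
tool_pos: [0.5702, -0.2382, 0.0081]
force: [0.2, -0.6, -0.2]
opening: 0.0274
gripper_force: 0.0
tool_pos: [0.57, -0.2381, 0.0058]
force: [0.3, -0.1, 0.5]
opening: 0.0281
gripper_force: 0.0
tool_pos: [0.57, -0.2382, 0.0038]
force: [0.2, -0.5, 0.7]
opening: 0.0281
gripper_force: 0.0
0.0188 ['PlanningError', 'close_job', 'grip_depth']
```

```bash
for i in 1; do python3 -m crank '[0,0,0,0,0,2,0.32, 0,0,0,0,0,0,0.32]'| grep -E 'pos|force:'; done;python3 -m crank '[0,0,0,0,0,2,0.32, 0,0,0,0,0,0,0.32]'| grep -E 'pos|force:';  python3 - <<'E'
from h import *
m,im=look('sl5')
print([np.round(proj(m,[.57,-.238,z]),0) for z in(0,.02,.04)], np.round(m['extrinsics'],3).tolist())
cv2.imwrite('pics/sl5b.png',cv2.resize(im[130:330,140:380],(720,600),interpolation=cv2.INTER_CUBIC))
E
```

```text
tool_pos: [0.5701, -0.2381, 0.0019]
force: [0.2, -0.3, 0.4]
gripper_force: 0.0
tool_pos: [0.5701, -0.2381, -0.0001]
force: [-0.1, -0.1, -0.6]
gripper_force: 0.0
[array([260., 218.]), array([261., 231.]), array([261., 247.])] [[-0.999, -0.049, -0.016, 0.575], [-0.051, 0.951, 0.306, -0.321], [0.0, 0.307, -0.952, 0.186], [0.0, 0.0, 0.0, 1.0]]
```

View pics/sl5b.png

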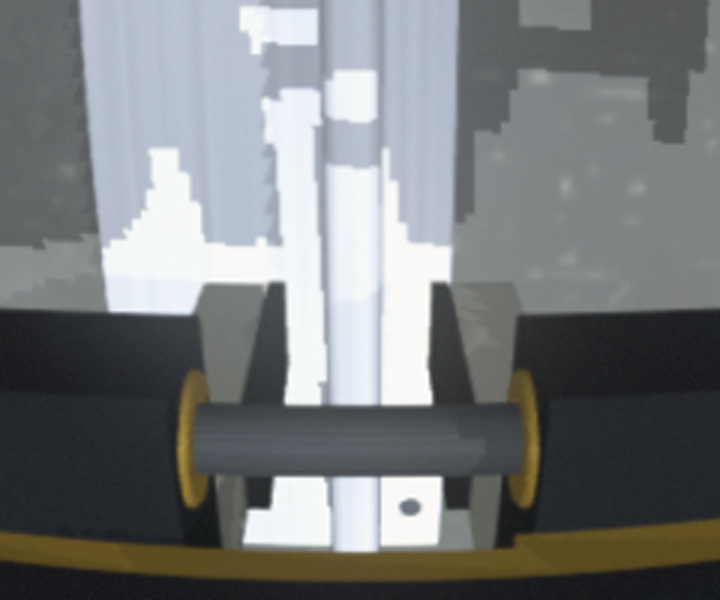

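Run:
```python
from h import *
for tag,L,Rr,op in(('sl1',(291,350),(517,350),.0874),('sl2',(335,350),(474,350),.0522),('sl5',((140+285/3)*1.5625,(130+285/3)*1.5625),((140+430/3)*1.5625,(130+285/3)*1.5625),.0281)):
    m=load(tag); m=dict(m); m['extrinsics']=np.eye(4)
    a=ray(m,np.array(L)/1.5625)[1]; b=ray(m,np.array(Rr)/1.5625)[1]
    s=op/np.linalg.norm(a-b); print(tag,np.round((a+b)/2*s,4), 'TCP in cam expected', )
m=load('sl5');E=m['extrinsics'];print(E[:3,:3].T@(np.array([.570,-.238,0])-E[:3,3]))
print(E[:3,:3].T@np.array([0,0,-1.]))
```

```text
sl1 [-0.0002  0.0229  0.1751] TCP in cam expected
sl2 [-0.      0.0223  0.1722] TCP in cam expected
sl5 [1.000e-04 2.260e-02 1.715e-01] TCP in cam expected
[0.00102835 0.02209922 0.20293079]
[-7.00914563e-05 -3.06620827e-01  9.51831741e-01]
```

The finger tips appear ~29 mm nearer the camera than the stated TCP (consistent in three pictures), i.e. the fingers end short of the reported TCP. I'll feel down for the plate.

```bash
g(){ grep -E 'pos|^force:'; }; python3 -m crank '[0,0,0,0,0,6,0.32, 0,0,0,0,0,6,0.32, 0,0,0,0,0,3,0.32, 0,0,0,0,0,0,0.32]'|g; python3 -m crank '[0,0,0,0,0,3,0.32, 0,0,0,0,0,0,0.32]'|g;python3 -m crank '[0,0,0,0,0,2,0.32, 0,0,0,0,0,0,0.32]'|g;python3 -m crank '[0,0,0,0,0,2,0.32, 0,0,0,0,0,0,0.32]'|g
```

```text
tool_pos: [0.5699, -0.2381, -0.0154]
force: [0.1, 1.1, 0.0]
tool_pos: [0.57, -0.2381, -0.0181]
force: [-0.1, -1.2, -0.3]
tool_pos: [0.5701, -0.2381, -0.02]
force: [0.5, 0.4, 0.1]
tool_pos: [0.57, -0.2381, -0.0221]
force: [-0.6, 0.7, 0.1]
```

```bash
python3 -m crank '[0,0,0,0,0,0,0, 0,0,0,0,0,0,0, 0,0,0,0,0,0,0, 0,0,0,0,0,0,0]'; python3 -m crank '[0,0,0,0,0,0,0, 0,0,0,0,0,0,0]'
```

```text
clock: 13.38
tool_pos: [0.5703, -0.2382, -0.0219]
orientation: [-180.0, -0.0, -87.0]
force: [-0.1, 0.7, -0.5]
opening: 0.0116
gripper_force: 30.0
clock: 13.62
tool_pos: [0.5703, -0.2382, -0.0219]
orientation: [-180.0, -0.0, -87.0]
force: [0.9, 0.1, 0.5]
opening: 0.0117
gripper_force: 30.0
```

Gripped (11.7 mm, 30 N). Record the slat's pose relative to the wrist camera, lift.

```bash
cat > carry.py <<'E'
from h import *
import sys
from fitjig import deck
def T(R,t): M=np.eye(4); M[:3,:3]=R; M[:3,3]=t; return M
def cam(): return np.array(eyes.camera_model('wrist')['extrinsics'])
def grip(name,p):   # slat pose x,y,z,yaw at the grip
    np.save(name+'.npy',np.linalg.inv(cam())@T(Ro.from_euler('z',p[3]).as_matrix(),p[:3]))
def slatpose(name):  # present slat pose in the deck frame: tail(mm), angles
    W=cam()@np.load(name+'.npy'); R,t=deck(np.load('jig.npy')); D=np.linalg.inv(T(R,t))@W
    h=.04 if name=='long' else .0275
    return W,D,D[:3,:3]@[-h,0,0]+D[:3,3]
def plan(name,tail,rel=-5.7):     # wanted tail in the deck frame (mm) -> tool-axes move
    h=.04 if name=='long' else .0275; R,t=deck(np.load('jig.npy'))
    Rs=Ro.from_euler('y',-rel,degrees=True).as_matrix(); W=T(R,t)@T(Rs,np.array(tail)/1000+Rs@[h,0,0])
    o=get_obs(); tool=T(Ro.from_euler('xyz',o['orientation'],degrees=True).as_matrix(),o['tool_pos'])
    S,D,tl=slatpose(name)
    TS=np.linalg.inv(tool)@S; new=W@np.linalg.inv(TS); d=np.linalg.inv(tool)@new
    print('now tail deck mm',np.round(tl*1000,1),'euler',np.round(Ro.from_matrix(D[:3,:3]).as_euler('xyz',degrees=True),1),'op',round(o['opening'],4),'t',o['clock'],'f',np.round(o['force'],1))
    print('turn',np.round(Ro.from_matrix(d[:3,:3]).as_rotvec(),3),'shift',np.round(d[:3,3]*1000,1),'new tool',np.round(new[:3,3],3))
if __name__=='__main__': plan(sys.argv[1],[float(a) for a in sys.argv[2:5]])
E
python3 -c "
from carry import *
grip('long',[.5884,-.2356,0,.0535])"
python3 -m crank '[0,0,0,0,0,-20,0, 0,0,0,0,0,-40,0, 0,0,0,0,0,-55,0, 0,0,0,0,0,-55,0, 0,0,0,0,0,-50,0]'; python3 -m crank '[0,0,0.188,0,0,0,0,0,0,0,0,0,0,0]'; python3 carry.py long 60 0 120
```

```text
clock: 14.25
tool_pos: [0.5695, -0.238, 0.1997]
orientation: [180.0, 0.0, -87.0]
force: [1.3, 0.5, -2.0]
opening: 0.0116
gripper_force: 30.0
clock: 14.5
tool_pos: [0.5695, -0.2378, 0.1978]
orientation: [180.0, 0.0, -97.7]
force: [-0.3, 0.3, -3.4]
opening: 0.0118
gripper_force: 30.0
now tail deck mm [ 214.4 -471.2  115.3] euler [ 0.1 22.   0. ] op 0.0118 t 14.5 f [-0.3  0.3 -3.4]
turn [0.285 0.    0.   ] shift [-471.   140.1   46.8] new tool [0.494 0.248 0.151]
```

```bash
python3 -m crank '[0,0,0,-52,17.5,0,0, 0,0,0,-58,17.5,0,0, 0,0,0,-58,17.5,0,0, 0,0,0,-58,17.5,0,0, 0,0,0,-58,17.5,0,0]' |grep -E 'pos|open'; python3 -m crank '[0,0,0,-58,17.5,0,0, 0,0,0,-58,17.5,0,0, 0,0,0,-50,17.5,0,0, 0.142,0,0,-20,0,0,0, 0.142,0,0,0,0,0,0]'|grep -E 'pos|open'; python3 -m crank '[0,0,0,0,0,0,0]'|grep -E 'pos|open'; python3 carry.py long 60 0 70
python3 - <<'E'
from h import *
m,im=look('jig2')
cv2.imwrite('pics/jig2b.png',cv2.resize(im,(800,600),interpolation=cv2.INTER_CUBIC))
E
```

```text
tool_pos: [0.5204, 0.0566, 0.1969]
opening: 0.0119
tool_pos: [0.4947, 0.2485, 0.1969]
opening: 0.012
tool_pos: [0.4905, 0.2429, 0.1937]
opening: 0.012
now tail deck mm [ 73.2  -5.4 160.1] euler [-0.4  5.9  0.6] op 0.012 t 15.875 f [ 0.3  0.3 -2.3]
turn [ 0.003 -0.007  0.01 ] shift [-6.   3.8 90.9] new tool [0.513 0.245 0.105]
```

View pics/jig2b.png

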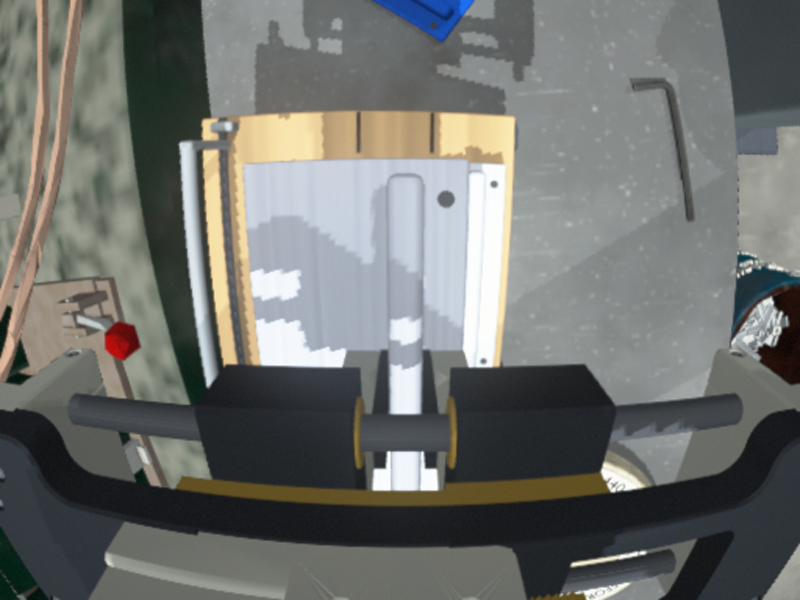

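Slat held straight: near corners at (244,164) and (469,158); right-hand marks at (359,132) and (432,132); deck corners (515,117), (203,119). Compare with the model.

```bash
python3 - <<'E'
from carry import *
m=load('jig2'); R,t=deck(np.load('jig.npy'))
for q in([110,-100,0],[60,-100,0],[0,-115,0],[220,-115,0],[10,-80,13]): print(q,np.round(proj(m,R@(np.array(q)/1000)+t)*1.5625))
W=np.array(m['extrinsics'])@np.load('long.npy')
for q in([.04,-.08,.005],[-.04,-.08,.005],[-.018,-.075,.021]): print(np.round(proj(m,W[:3,:3]@q+W[:3,3])*1.5625))
E
python3 carry.py long 60 0 40
```

```text
[110, -100, 0] [361. 133.]
[60, -100, 0] [434. 134.]
[0, -115, 0] [517. 117.]
[220, -115, 0] [205. 120.]
[10, -80, 13] [508. 165.]
[242. 165.]
[471. 160.]
[407. 177.]
now tail deck mm [ 75.5  -3.3 161.3] euler [-0.2  5.9  0.4] op 0.0116 t 15.925 f [ 0.6  0.3 -1.9]
turn [ 0.003 -0.004  0.008] shift [ -3.8   2.9 122.2] new tool [0.524 0.244 0.077]
```

```bash
python3 -m crank '[0,0,0.004,-3,3,45,0, 0,0,0.004,0,0,45,0, 0,0,0,0,0,30,0, 0,0,0,0,0,0,0, 0,0,0,0,0,0,0]' |grep -E 'pos|open|force'; python3 carry.py long 61 0 12
```

```text
tool_pos: [0.5267, 0.2457, 0.083]
force: [0.3, -0.3, -2.2]
opening: 0.0115
gripper_force: 30.0
now tail deck mm [64.7  2.4 44.1] euler [-0.1  5.7 -0.4] op 0.0115 t 16.55 f [ 0.3 -0.3 -2.2]
turn [ 0.    -0.    -0.008] shift [ 2.3  0.5 32.3] new tool [0.535 0.242 0.052]
```

```bash
python3 -m crank '[0,0,-0.007,2,0.5,16,0, 0,0,0,0,0,12,0, 0,0,0,0,0,4,0, 0,0,0,0,0,0,0, 0,0,0,0,0,0,0]' |grep -E 'pos|open|force'; python3 carry.py long 61 0 8; python3 -m crank '[0,0,0,0,0,2,0, 0,0,0,0,0,0,0]' |grep -E '^force'; python3 carry.py long 61 0 8
```

```text
tool_pos: [0.5342, 0.2425, 0.0517]
force: [-0.1, 0.0, -3.3]
opening: 0.0117
gripper_force: 30.0
now tail deck mm [60.2  0.1 12.2] euler [-0.   5.7 -0.1] op 0.0117 t 17.175 f [-0.1  0.  -3.3]
turn [ 0.    -0.    -0.001] shift [ 0.  -1.2  4. ] new tool [0.536 0.242 0.048]
force: [-9.8, -1.0, 10.7]
now tail deck mm [60.2  0.3 11. ] euler [ 0.   5.7 -0.1] op 0.0118 t 17.425 f [-9.8 -1.  10.7]
turn [-0.001  0.001 -0.001] shift [ 0.3 -1.1  2.9] new tool [0.536 0.242 0.048]
```

```bash
python3 -m crank '[0,0,0,0,-1.2,-1,0, 0,0,0,0,0,0.5,0, 0,0,0,0,0,0,0.32, 0,0,0,0,0,0,0.32, 0,0,0,0,0,0,0.32]' |grep -E 'pos|open|force';  python3 -m crank '[0,0,0,0,0,0,0.32, 0,0,0,0,0,-20,0.32, 0,0,0,0,0,-45,0.32,0,0,0,0,0,-45,0.4,0,0,0,0,0,-45,0.6]' |grep -E 'pos|open|force';python3 -m crank '[-0.142,0,0,20,0,0,0.6, -0.143,0,0,20,0,0,0.6,0,0,0,0,0,0,0.6]' |grep -E 'pos|open|force'
python3 - <<'E'
from h import *
m,im=look('jig3')
cv2.imwrite('pics/jig3b.png',cv2.resize(im[60:300,90:410],(800,600),interpolation=cv2.INTER_CUBIC))
E
```

```text
tool_pos: [0.5356, 0.242, 0.05]
force: [-0.6, 0.6, 0.9]
opening: 0.0272
gripper_force: 0.0
tool_pos: [0.4919, 0.2478, 0.2002]
force: [0.2, 1.0, 1.0]
opening: 0.0401
gripper_force: 0.0
tool_pos: [0.489, 0.2075, 0.199]
force: [0.0, -0.0, -0.0]
opening: 0.0522
gripper_force: 0.0
```

View pics/jig3b.png

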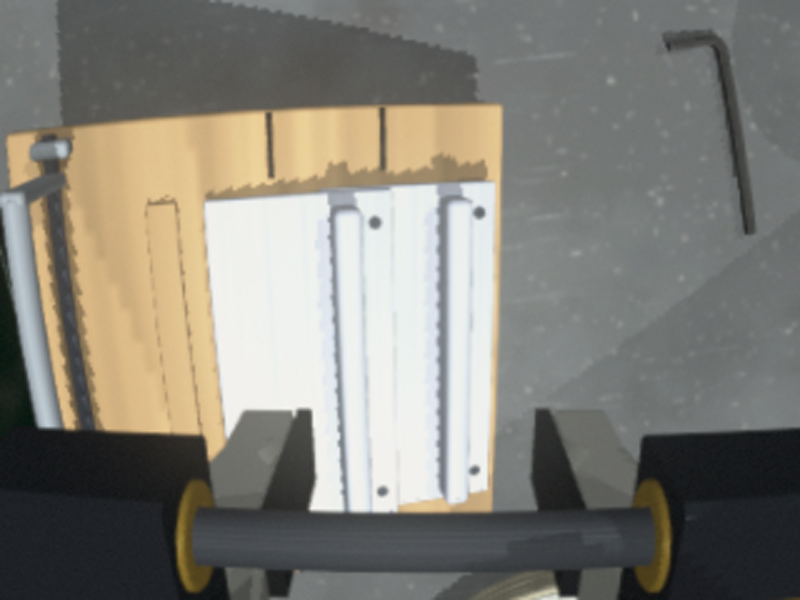

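The long slat lies lapped with its lower edge at column 393–399 of the crop, parallel to the fixed slat, lower marks at (382,138). Refit and check in numbers.

```bash
cat > refit.py <<'E'
from carry import *
from fitjig import D,P
from scipy.optimize import least_squares
m1,m2,m3=[load(t) for t in('jig1','jig2','jig3')]
keep=[i for i in range(len(D)) if i!=7]
obs=[(m1,D[i],P[i]) for i in keep]
obs+=[(m2,np.array(q)/1000,np.array(u)/1.5625) for q,u in(([110,-100,0],[359,132]),([60,-100,0],[432,132]),([0,-115,0],[515,117]),([220,-115,0],[203,119]))]
c3=lambda u:np.array(u)/2.5+[90,60]
obs+=[(m3,np.array(q)/1000,c3(u)) for q,u in(([110,-100,0],[270.5,144.5]),([60,-100,0],[382.5,138.5]),([0,-115,0],[501,104]),([220,-115,0],[7,133]),([10,-80,13],[494,181]),([10,80,13],[488,490]))]
f=lambda p,z:np.ravel([proj(m,deck([p[0],p[1],z if z else p[3],p[2]])[0]@q+[p[0],p[1],z if z else p[3]])-u for m,q,u in obs])
for z in(None,.036):
    o=least_squares(f,[.457,.2546,-.13,.034],args=(z,),loss='soft_l1'); print(np.round(o.x,4),np.round(np.abs(f(o.x,z)).mean(),2))
    p=[o.x[0],o.x[1],z or o.x[3],o.x[2]]; R,t=deck(p)
    c,d=ray(m3,c3([393,188])); n=R[:,2]; 
    for u in([393,188],[399,505]):
        c,d=ray(m3,c3(u)); X=c+d*(n@(t+n*.013-c))/(n@d); print('long low edge',np.round(R.T@(X-t)*1000,1))
np.save('jig2.npy',p)
E
python3 refit.py
python3 - <<'E'
from fitslat import *
m=load('sl1'); p,r=fitslat(.055,[(m,SHORT1)],0); R=Ro.from_euler('z',p[3]).as_matrix(); g=p[:3]+R@[-.0055,0,0]; g[2]=.17
print(p,g,get_obs()['clock'],move_to(g,[180,0,np.degrees(p[3])-90]))
E
```

```text
[ 0.4572  0.254  -0.1338  0.0342] 0.45
long low edge [ 60.  -79.9  13. ]
long low edge [60.3 77.1 13. ]
[ 0.457   0.2539 -0.1347  0.034 ] 0.51
long low edge [ 60.2 -80.   13. ]
long low edge [60.3 76.1 13. ]
[ 0.44677901 -0.18619417 -0.00207901 -0.03142993] [ 0.44128173 -0.18602133  0.17      ] 19.1 (array([396.1,  -8.5,  28.4]), array([ 0.001,  0.   , -0.109]))
```

Long slat's lower edge is at deck x = 60.0–60.3, sides at −80/+77: good. On to the short slat.

```bash
python3 -c "
import numpy as np; np.save('jig.npy',[.4571,.254,.035,-.1342])"
python3 -m crank '[0,0,0,50,-1,0,0.6, 0,0,0,58,-1,0,0.6, 0,0,0,58,-1,0,0.6, 0,0,0,58,-1,0,0.6, 0,0,0,58,-1,0,0.6]'|grep pos; python3 -m crank '[0,0,0,58,-2,0,0.6, 0,0,0,56,-2,0,0.6, 0,0,-0.109,0,0,20,0.6, 0,0,0,0,0,0,0.6,0,0,0,0,0,0,0.6]'|grep pos
python3 - <<'E'
from h import *
p=[.4468,-.1864,0]; Rz=Ro.from_euler('z',-.0314).as_matrix(); print(move_to([.4413,-.186,-.02],[180,0,-91.8]))
m,im=look('sh1'); cv2.imwrite('pics/sh1.png',im)
for r in spotter.outline_of('wrist','short_slat')[:2]: print(round(r['p'],2),r['rect'])
for a,b in((1,-1),(-1,-1),(-1,1),(1,1)): print(np.round(proj(m,Rz@np.array([a*.0275,b*.08,.005])+p),1))
g=cv2.cvtColor(im,cv2.COLOR_BGR2GRAY)
# plate edges along two image rows
for row in(130,150,170,190): print(row,np.flatnonzero(g[row,150:380]>205)[[0,-1]]+150 if (g[row,150:380]>205).any() else None, [round(proj(m,Rz@np.array([a*.0275,b,.005])+p)[0],1) for a in(1,-1) for b in(0,)])
E
```

```text
tool_pos: [0.4526, -0.0733, 0.1986]
tool_pos: [0.4422, -0.1848, 0.1792]
(array([  1.2,   0.7, 199.2]), array([ 0.001, -0.001,  0.003]))
0.95 [206.3, 289.4, 44.3, 24.5]
0.67 [232.9, 96.6, 47.5, 123.4]
[233.   94.9]
[279.   94.9]
[276.7 218.7]
[235.3 218.6]
130 [233 277] [np.float64(233.8), np.float64(278.0)]
150 [234 277] [np.float64(233.8), np.float64(278.0)]
170 [234 277] [np.float64(233.8), np.float64(278.0)]
190 [234 276] [np.float64(233.8), np.float64(278.0)]
```

```bash
python3 -m crank '[0,0,0,1,0.5,55,0.5, 0,0,0,0,0,55,0.5, 0,0,0,0,0,50,0.4, 0,0,0,0,0,28,0.4, 0,0,0,0,0,11,0.4]'|grep pos; python3 -m crank '[0,0,0,0,0,0,0.4,0,0,0,0,0,0,0,0,0,0,0,0,0,0,0,0,0,0,0,0,0,0,0,0,0,0,0,0]'|grep -E 'pos|force|open'; python3 -m crank '[0,0,0,0,0,0,0,0,0,0,0,0,0,0]'|grep -E 'pos|force|open'
```

```text
tool_pos: [0.4411, -0.1857, -0.0213]
tool_pos: [0.4418, -0.1863, -0.0195]
force: [-2.1, 1.2, 7.2]
opening: 0.0118
gripper_force: 30.0
tool_pos: [0.4418, -0.1863, -0.0195]
force: [-1.9, 2.4, 7.8]
opening: 0.0117
gripper_force: 30.0
```

```bash
python3 -c "
from carry import *
grip('short',[.4472,-.1864,0,-.0314])"
python3 -m crank '[0,0,0,0,0,-20,0, 0,0,0,0,0,-45,0, 0,0,0,0,0,-55,0, 0,0,0,0,0,-55,0, 0,0,0.103,0,0,-55,0]'|grep -E 'pos|open'; python3 -m crank '[0,0,0,0,0,0,0,0,0,0,0,0,0,0]'|grep -E 'pos|force|open'; python3 carry.py short 110.5 0 120
```

```text
tool_pos: [0.4409, -0.1863, 0.2116]
opening: 0.0119
tool_pos: [0.4409, -0.1861, 0.2092]
force: [-0.4, -0.0, -1.2]
opening: 0.0119
gripper_force: 30.0
now tail deck mm [  91.7 -438.2  171.8] euler [ 0.  22.1 -0. ] op 0.0119 t 22.825 f [-0.4 -0.  -1.2]
turn [ 0.286  0.002 -0.   ] shift [-438.   -43.2   34.4] new tool [0.541 0.243 0.175]
```

```bash
python3 -m crank '[0,0,0,-48,-5,0,0, 0,0,0,-56,-5,0,0, 0,0,0,-56,-5,0,0, 0,0,0,-56,-5,0,0, 0,0,0,-56,-5,0,0]' |grep -E 'pos|open'; python3 -m crank '[0,0,0,-56,-5,0,0, 0,0,0,-56,-6,0,0, 0,0,0,-54,-7,0,0, 0.143,0,0,0,0,0,0, 0.143,0,0,0,0,0,0]'|grep -E 'pos|open'; python3 -m crank '[0,0,0,0,0,0,0,0,0,0,0,0,0,0]'|grep -E 'pos|open'; python3 carry.py short 110.5 0 50
python3 - <<'E'
from carry import *
m,im=look('sh2'); R,t=deck(np.load('jig.npy'))
W=np.array(m['extrinsics'])@np.load('short.npy')
for q in([.0275,-.08,.005],[-.0275,-.08,.005]): print(np.round(proj(m,W[:3,:3]@q+W[:3,3]),1))
for r in spotter.outline_of('wrist','short_slat')[:2]: print(round(r['p'],2),r['rect'])
E
```

```text
tool_pos: [0.5008, 0.0815, 0.2079]
opening: 0.0119
tool_pos: [0.541, 0.2434, 0.2065]
opening: 0.0115
tool_pos: [0.5406, 0.2423, 0.2088]
opening: 0.0115
now tail deck mm [123.1  -0.3 150.9] euler [-0.   5.8  0.1] op 0.0115 t 24.325 f [ 1.1 -0.1 -0.9]
turn [ 0.001 -0.     0.001] shift [ -0.3   2.4 101.6] new tool [0.567 0.239 0.111]
[200.7 100.1]
[302.1  99.9]
0.86 [197.9, 101.3, 103.8, 213.5]
0.59 [288.8, 0.0, 53.5, 21.9]
```

```bash
python3 -m crank '[0,0,0,0,2,45,0, 0,0,0,0,0.4,45,0, 0,0,0,0,0,12,0, 0,0,0,0,0,0,0]' |grep -E 'pos|^force'; python3 carry.py short 110.5 0 14; python3 -m crank '[0,0,0,0,0,20,0, 0,0,0,0,0,12,0, 0,0,0,0,0,3,0, 0,0,0,0,0,0,0, 0,0,0,0,0,0,0]' |grep -E 'pos|^force'; python3 carry.py short 110.5 0 8
```

```text
tool_pos: [0.568, 0.2386, 0.1112]
force: [0.0, 0.5, -1.1]
now tail deck mm [112.2  -0.2  50.1] euler [-0.   5.7 -0.1] op 0.0119 t 24.925 f [ 0.   0.5 -1.1]
turn [-0.    -0.001 -0.001] shift [-0.3 -1.9 36.1] new tool [0.58  0.237 0.077]
tool_pos: [0.5773, 0.238, 0.0785]
force: [-0.7, -0.1, -2.4]
now tail deck mm [108.5   0.4  16.2] euler [ 0.1  5.6 -0. ] op 0.0115 t 25.55 f [-0.7 -0.1 -2.4]
turn [-0.001  0.002 -0.001] shift [ 0.4 -2.8  8. ] new tool [0.582 0.237 0.072]
```

```bash
python3 -m crank '[0,0,0,0,-2.5,3,0, 0,0,0,0,0,2,0, 0,0,0,0,0,0,0]' |grep -E 'pos|^force'; python3 -m crank '[0,0,0,0,0,1.5,0, 0,0,0,0,0,0,0]' |grep -E 'pos|^force';  python3 carry.py short 110.5 0 8
```

```text
tool_pos: [0.5808, 0.2369, 0.0733]
force: [-0.7, 0.6, -1.4]
tool_pos: [0.5813, 0.2371, 0.0722]
force: [-0.4, -0.0, -1.5]
now tail deck mm [109.9   0.    8.9] euler [ 0.   5.7 -0. ] op 0.0117 t 26.175 f [-0.4 -0.  -1.5]
turn [-0.     0.001 -0.   ] shift [ 0.  -0.7  0.8] new tool [0.582 0.237 0.072]
```

```bash
python3 -m crank '[0,0,0,0,-0.7,1.5,0, 0,0,0,0,0,0,0]' |grep -E 'pos|^force'; python3 -m crank '[0,0,0,0,0,1.5,0, 0,0,0,0,0,0,0]' |grep -E 'pos|^force';  python3 carry.py short 110.5 0 8
```

```text
tool_pos: [0.5818, 0.2371, 0.0722]
force: [-16.0, 0.2, 15.6]
tool_pos: [0.582, 0.2371, 0.0718]
force: [-26.7, 0.3, 28.0]
now tail deck mm [1.104e+02 1.000e-01 8.300e+00] euler [ 0.1  5.6 -0. ] op 0.0118 t 26.675 f [-26.7   0.3  28. ]
turn [-0.002  0.002 -0.   ] shift [ 0.1 -0.1  0.3] new tool [0.582 0.237 0.072]
```

```bash
python3 -m crank '[0,0,0,0,0,-2,0, 0,0,0,0,0,0,0.3, 0,0,0,0,0,0,0.3, 0,0,0,0,0,0,0.3, 0,0,0,0,0,0,0.3]' |grep -E 'pos|force|open'; python3 -m crank '[0,0,0,0,0,-20,0.3, 0,0,0,0,0,-45,0.3, 0,0,0,0,0,-50,0.3, -0.142,0,0,0,0,-20,0.3, -0.143,0,0,20,0,0,0.3]' |grep -E 'pos|^force';python3 -m crank '[0,0,0,20,0,0,0.3, 0,0,0,20,0,0,0.3, 0,0,0,0,0,0,0.3]' |grep -E 'pos|^force'
python3 - <<'E'
from carry import *
m,im=look('jig4'); R,t=deck(np.load('jig.npy'))
print(get_obs()['clock'])
for t_ in('short_slat','long_slat','keeper_rod','keeper_hinge','short_tail','long_tail'):
    print(t_,[(round(d['p'],2),np.round(d['location']).tolist()) for d in spotter.place_of('wrist',t_)][:3])
for q in([137.4,0,5.3],[99.8,0,4],[110,0,8],[60,0,8],[200,0,13.5]): print(q,np.round(proj(m,R@(np.array(q)/1000)+t)))
for a in(1.5,1.6,1.7,1.8): print(a,np.round(proj(m,R@np.array([.2-.045*np.cos(a),0,.0135+.045*np.sin(a)])+t),1))
for c in('short_slat','long_slat'):
  for r in spotter.outline_of('wrist',c)[:2]: print(c,round(r['p'],2),r['rect'])
print([np.round(proj(m,R@(np.array(q)/1000)+t)) for q in([110,-80,13],[164.7,-80,7.5],[110,80,13])])
g=cv2.cvtColor(im,cv2.COLOR_BGR2GRAY); y=int(proj(m,R@np.array([.11,-.078,.013])+t)[1])+1
print(y,g[y,170:330].tolist())
E
```

```text
tool_pos: [0.5822, 0.2368, 0.0711]
force: [0.4, -0.5, 0.5]
opening: 0.0264
gripper_force: 0.0
tool_pos: [0.542, 0.2249, 0.2043]
force: [0.5, -0.4, -1.5]
tool_pos: [0.5356, 0.1804, 0.2007]
force: [-0.7, 0.3, 0.3]
28.35
short_slat [(0.71, [224.0, 235.0]), (0.59, [244.0, 17.0])]
long_slat [(0.95, [258.0, 228.0])]
keeper_rod []
keeper_hinge [(0.66, [173.0, 238.0])]
short_tail [(0.87, [231.0, 34.0]), (0.64, [251.0, 227.0])]
long_tail [(0.84, [288.0, 222.0]), (0.24, [208.0, 232.0])]
[137.4, 0, 5.3] [226. 229.]
[99.8, 0, 4] [257. 223.]
[110, 0, 8] [250. 226.]
[60, 0, 8] [289. 219.]
[200, 0, 13.5] [171. 241.]
1.5 [179.7 262.4]
1.6 [174.9 263.3]
1.7 [170.1 263.8]
1.8 [165.3 264.1]
short_slat 0.9 [194.7, 159.4, 60.0, 137.5]
short_slat 0.78 [179.1, 1.6, 125.7, 67.7]
long_slat 0.65 [235.6, 154.9, 55.2, 111.5]
[array([251., 158.]), array([197., 161.]), array([252., 286.])]
160 [191, 187, 183, 182, 183, 184, 186, 188, 191, 194, 195, 196, 196, 196, 197, 196, 196, 198, 200, 202, 206, 207, 208, 209, 207, 191, 150, 140, 143, 143, 146, 146, 147, 146, 146, 148, 148, 149, 149, 146, 152, 153, 156, 160, 163, 166, 169, 172, 174, 174, 180, 187, 188, 178, 170, 170, 172, 175, 176, 179, 181, 184, 184, 187, 199, 223, 233, 235, 235, 237, 239, 242, 244, 244, 245, 245, 244, 244, 239, 241, 246, 247, 247, 247, 247, 247, 247, 247, 247, 246, 246, 247, 247, 247, 246, 246, 246, 247, 246, 225, 188, 179, 178, 178, 175, 174, 175, 174, 176, 189, 230, 244, 245, 244, 245, 246, 245, 244, 244, 244, 244, 243, 240, 245, 247, 247, 247, 247, 246, 245, 243, 245, 247, 247, 245, 245, 244, 244, 242, 221, 146, 130, 131, 134, 143, 168, 191, 203, 207, 210, 213, 213, 209, 226, 237, 240, 242, 243, 242, 232]
```

Short slat is where the model expects it (tail seen at (251,227), predicted (250,226)). Now turn the gripper a quarter and go behind the keeper rod (stay above).

```bash
python3 -m crank '[0,0,0.1745,0,0,-10,0.3, 0,0,0.1745,0,0,-10,0.3, 0,0,0.1745,0,0,-10,0.3, 0,0,0.1745,0,0,0,0.3, 0,0,0.1745,0,0,0,0.3]' |grep -E 'pos'; python3 -m crank '[0,0,0.1745,0,0,0,0.3, 0,0,0.1745,0,0,0,0.3, 0,0,0.1745,0,0,0,0.3, 0,0,0.1745,0,0,0,0.3, 0,0,0,0,0,0,0.3]' |grep -E 'pos|orien'; python3 -c "
from h import *
print(move_to([.655,.2275,.23],[180,0,172.3]),move_to([.655,.2275,.127],[180,0,172.3]),get_obs()['joint_pos'])"
```

```text
tool_pos: [0.5368, 0.1826, 0.231]
tool_pos: [0.5368, 0.1825, 0.2308]
orientation: [180.0, -0.0, 172.6]
(array([-111.5,   59.8,    0.8]), array([ 0.   , -0.   ,  0.006])) (array([-111.5,   59.8,  103.8]), array([ 0.   , -0.   ,  0.006])) [ 3.85462553e+01  9.24759286e+00 -1.03139401e+01 -9.46039205e-03
 -7.04366627e+01 -1.35920528e+02]
```

```bash
python3 -m crank '[0,0,0,-37,20,0,0.3, 0,0,0,-37,20,0,0.3, 0,0,0.006,-37,20,0,0.3, 0,0,0,0,0,0,0.3]' |grep -E 'pos|^force'
python3 - <<'E'
from carry import *
m,im=look('kp1'); R,t=deck(np.load('jig.npy'))
for n in('keeper_rod','keeper_hinge','head_batten'): print(n,[(round(d['p'],2),np.round(d['location']).tolist()) for d in spotter.place_of('wrist',n)][:3])
for a in(1.5,1.6,1.7,1.8): print(a,np.round(proj(m,R@np.array([.2-.045*np.cos(a),0,.0135+.045*np.sin(a)])+t),1),np.round(proj(m,R@np.array([.2-.045*np.cos(a),-.06,.0135+.045*np.sin(a)])+t),1))
E
```

```text
tool_pos: [0.6562, 0.2281, 0.2285]
force: [-1.6, -0.2, 0.3]
keeper_rod [(0.76, [258.0, 158.0])]
keeper_hinge [(0.66, [259.0, 155.0])]
head_batten [(0.82, [253.0, 118.0])]
1.5 [257.4 143.2] [188.8 143.9]
1.6 [257.4 148.3] [188.6 148.9]
1.7 [257.4 153.5] [188.5 154. ]
1.8 [257.4 158.7] [188.5 159.2]
```

```bash
python3 -m crank '[0,0,0,0,0,45,0.3, 0,0,0,0,0,40,0.3, 0,0,0,0,0,18,0.3, 0,0,0,0,0,0,0.3]' |grep -E 'pos|^force'; python3 -m crank '[0,0,0,8,0,2,0.3, 0,0,0,8,0,2,0.3, 0,0,0,0,0,0,0.3]' |grep -E 'pos|^force'; python3 -m crank '[0,0,0,8,0,4,0.3, 0,0,0,6,0,4,0.3, 0,0,0,0,0,0,0.3]' |grep -E 'pos|^force'
```

```text
tool_pos: [0.6541, 0.2271, 0.1277]
force: [0.0, -0.1, 0.1]
tool_pos: [0.6385, 0.2301, 0.1252]
force: [0.2, -0.1, -0.5]
tool_pos: [0.6239, 0.2315, 0.1153]
force: [-0.6, -0.2, -0.8]
```

```bash
cat > rod.py <<'E'
from carry import *
m,im=look('kp2'); R,t=deck(np.load('jig.npy')); print(get_obs()['clock'],get_obs()['tool_pos'],get_obs()['force'])
for c in('wrist','side','scene'):
    if c!='wrist': m=model(c); eyes.snapshot(c)
    print(c,[(round(d['p'],2),np.round(d['location']).tolist()) for d in spotter.place_of(c,'keeper_rod')][:2],[(a,np.round(proj(m,R@np.array([.2-.045*np.cos(a),0,.0135+.045*np.sin(a)])+t)).tolist()) for a in(0,.3,.6,.9,1.2,1.5,1.8)])
E
python3 rod.py
```

```text
32.0 [0.62413883 0.23144927 0.11545392] [-0.39731744  0.27242294  0.3679009 ]
wrist [(0.91, [259.0, 223.0])] [(0, [258.0, 172.0]), (0.3, [258.0, 173.0]), (0.6, [258.0, 180.0]), (0.9, [258.0, 195.0]), (1.2, [258.0, 216.0]), (1.5, [258.0, 240.0]), (1.8, [258.0, 265.0])]
side [(0.7, [382.0, 197.0])] [(0, [375.0, 201.0]), (0.3, [376.0, 198.0]), (0.6, [378.0, 196.0]), (0.9, [379.0, 195.0]), (1.2, [380.0, 196.0]), (1.5, [382.0, 198.0]), (1.8, [382.0, 201.0])]
scene [(0.57, [144.0, 162.0])] [(0, [147.0, 176.0]), (0.3, [146.0, 175.0]), (0.6, [145.0, 172.0]), (0.9, [145.0, 168.0]), (1.2, [145.0, 164.0]), (1.5, [145.0, 160.0]), (1.8, [146.0, 156.0])]
```

```bash
python3 -m crank '[0,0,0,6,0,4,0.3, 0,0,0,6,0,4,0.3, 0,0,0,0,0,0,0.3]' |grep -E 'pos|^force'; python3 rod.py | grep -E 'wrist|side'
```

```text
tool_pos: [0.6145, 0.2331, 0.1071]
force: [10.1, -1.1, -8.6]
wrist [(0.86, [256.0, 223.0])] [(0, [257.0, 189.0]), (0.3, [257.0, 191.0]), (0.6, [257.0, 200.0]), (0.9, [257.0, 216.0]), (1.2, [257.0, 239.0]), (1.5, [257.0, 264.0]), (1.8, [257.0, 288.0])]
side [(0.82, [379.0, 197.0]), (0.5, [372.0, 201.0])] [(0, [375.0, 201.0]), (0.3, [376.0, 198.0]), (0.6, [378.0, 196.0]), (0.9, [379.0, 195.0]), (1.2, [380.0, 196.0]), (1.5, [382.0, 198.0]), (1.8, [382.0, 201.0])]
```

```bash
python3 -m crank '[0,0,0,-5,0,0,0.3, 0,0,0,0,0,-33,0.3, 0,0,0,12,0,0,0.3, 0,0,0,10,0,0,0.3, 0,0,0,0,0,0,0.3]' |grep -E 'pos|^force'; python3 -m crank '[0,0,0,0,0,14,0.3, 0,0,0,0,0,10,0.3, 0,0,0,0,0,8,0.3, 0,0,0,0,0,8,0.3, 0,0,0,0,0,0,0.3]' |grep -E 'pos|^force'; python3 rod.py | grep -E 'wrist|side'
```

```text
tool_pos: [0.5948, 0.2354, 0.1404]
force: [1.2, 0.2, 0.3]
tool_pos: [0.596, 0.2352, 0.0999]
force: [0.1, 0.9, 0.0]
wrist [] [(0, [258.0, 219.0]), (0.3, [258.0, 223.0]), (0.6, [258.0, 234.0]), (0.9, [258.0, 252.0]), (1.2, [258.0, 275.0]), (1.5, [258.0, 300.0]), (1.8, [258.0, 322.0])]
side [(0.91, [377.0, 202.0])] [(0, [375.0, 201.0]), (0.3, [376.0, 198.0]), (0.6, [378.0, 196.0]), (0.9, [379.0, 195.0]), (1.2, [380.0, 196.0]), (1.5, [382.0, 198.0]), (1.8, [382.0, 201.0])]
```

```bash
python3 -m crank '[0,0,0,0,0,6,0.3, 0,0,0,0,0,6,0.3, 0,0,0,0,0,0,0.3]' |grep -E 'pos|^force'; python3 -m crank '[0,0,0,0,0,2,0.3, 0,0,0,0,0,0,0.3]' |grep -E 'pos|^force';python3 -m crank '[0,0,0,0,0,2,0.3, 0,0,0,0,0,0,0.3]' |grep -E 'pos|^force'
```

```text
tool_pos: [0.5958, 0.2353, 0.0882]
force: [-0.1, -0.3, -0.2]
tool_pos: [0.596, 0.2354, 0.0867]
force: [1.2, 0.1, 0.2]
tool_pos: [0.5962, 0.2355, 0.0849]
force: [0.5, 0.1, 0.8]
```

```bash
python3 -m crank '[0,0,0,0,0,2,0.3, 0,0,0,0,0,0,0.3]' |grep -E 'pos|^force';python3 -m crank '[0,0,0,0,0,1.5,0.3, 0,0,0,0,0,0,0.3]' |grep -E 'pos|^force'; python3 rod.py | grep -E 'wrist|side'
```

```text
tool_pos: [0.5965, 0.2356, 0.0833]
force: [0.1, -1.5, 3.6]
tool_pos: [0.5966, 0.2356, 0.083]
force: [-2.6, -2.6, 12.1]
wrist [(0.83, [256.0, 229.0])] [(0, [257.0, 229.0]), (0.3, [257.0, 235.0]), (0.6, [257.0, 248.0]), (0.9, [257.0, 268.0]), (1.2, [257.0, 294.0]), (1.5, [257.0, 321.0]), (1.8, [257.0, 344.0])]
side [(0.82, [377.0, 203.0])] [(0, [375.0, 201.0]), (0.3, [376.0, 198.0]), (0.6, [378.0, 196.0]), (0.9, [379.0, 195.0]), (1.2, [380.0, 196.0]), (1.5, [382.0, 198.0]), (1.8, [382.0, 201.0])]
```

Rod rests at angle ≈ 0 (wrist sees it at (256,229), predicted (257,229); firm contact). Withdraw and verify.

```bash
python3 -m crank '[0,0,0,0,0,0,0.3, 0,0,0,0,0,-20,0.3, 0,0,0,0,0,-50,0.3, 0,0,0,0,0,-60,0.3, 0,0,0,40,0,-10,0.3]' |grep -E 'pos|^force'; python3 -m crank '[0,0,0,0,0,0,0.3,0,0,0,0,0,0,0.3,0,0,0,0,0,0,0.3]' |grep -E 'pos|^force'
python3 - <<'E'
from carry import *
m,im=look('fin'); R,t=deck(np.load('jig.npy'))
W=lambda q:np.round(proj(m,R@(np.array(q)/1000)+t))
for n,q in(('keeper_rod',[155,0,13.5]),('short_tail',[110,0,8]),('long_tail',[60,0,8]),('short_slat',[137.4,0,5.3]),('long_slat',[99.8,0,4])): print(n,[(round(d['p'],2),np.round(d['location']).tolist()) for d in spotter.place_of('wrist',n)][:2],W(q))
print('keeper .3:',W([200-45*np.cos(.3),0,13.5+45*np.sin(.3)]),get_obs()['clock'])
for c in('short_slat','long_slat'):
  for r in spotter.outline_of('wrist',c)[:1]: print(c,round(r['p'],2),r['rect'])
print('short corners',[W(q) for q in([110,-80,13],[110,80,13],[164.7,-80,7.5])],'long',[W(q) for q in([60,-80,13],[60,80,13])])
E
```

```text
tool_pos: [0.5591, 0.2419, 0.2252]
force: [-0.4, 0.2, -1.8]
tool_pos: [0.5566, 0.2407, 0.2204]
force: [-0.1, 0.1, -0.2]
keeper_rod [(0.67, [258.0, 211.0])] [259. 207.]
short_tail [(0.73, [260.0, 168.0]), (0.6, [115.0, 172.0])] [259. 167.]
long_tail [(0.8, [257.0, 128.0])] [258. 124.]
short_slat [(0.95, [259.0, 195.0]), (0.92, [99.0, 163.0])] [259. 191.]
long_slat [(0.76, [259.0, 161.0])] [258. 158.]
keeper .3: [259. 209.] 37.45
short_slat 0.73 [191.0, 170.6, 140.3, 50.3]
long_slat 0.72 [189.5, 124.6, 138.6, 44.4]
short corners [array([187., 167.]), array([330., 166.]), array([188., 215.])] long [array([189., 124.]), array([328., 124.])]
```

Run:
```python
from carry import *
m=load('fin'); im=cv2.imread('pics/fin.png'); g=cv2.cvtColor(im,cv2.COLOR_BGR2GRAY).astype(int); R,t=deck(np.load('jig.npy'))
W=lambda q:np.round(proj(m,R@(np.array(q)/1000)+t),1)
for y in(-77.5,77.5):
    c=int(W([110,y,13])[0]); print(c,list(enumerate(g[112:225,c].tolist(),112)))
    for q in([10,y,13],[60,y,13],[90,y,10],[110,y,13],[140,y,10],[164.7,y,7.5]): print(q,W(q))
for y in(-100,100):
    for x in(60,110): 
        u=W([x,y,0]); c=int(u[0]); r=int(u[1]); print('mark',u,list(enumerate(g[r-6:r+7,c].tolist(),r-6)))
```

```text
189 [(112, 152), (113, 152), (114, 152), (115, 152), (116, 152), (117, 152), (118, 152), (119, 150), (120, 152), (121, 155), (122, 157), (123, 157), (124, 157), (125, 157), (126, 167), (127, 172), (128, 175), (129, 178), (130, 181), (131, 185), (132, 188), (133, 192), (134, 193), (135, 195), (136, 198), (137, 196), (138, 189), (139, 160), (140, 156), (141, 158), (142, 159), (143, 159), (144, 163), (145, 167), (146, 166), (147, 166), (148, 172), (149, 199), (150, 219), (151, 219), (152, 219), (153, 222), (154, 224), (155, 226), (156, 225), (157, 224), (158, 224), (159, 225), (160, 227), (161, 225), (162, 226), (163, 226), (164, 225), (165, 225), (166, 225), (167, 225), (168, 223), (169, 209), (170, 231), (171, 232), (172, 233), (173, 233), (174, 233), (175, 233), (176, 232), (177, 231), (178, 231), (179, 232), (180, 232), (181, 232), (182, 223), (183, 192), (184, 174), (185, 170), (186, 166), (187, 166), (188, 165), (189, 165), (190, 165), (191, 173), (192, 184), (193, 217), (194, 230), (195, 229), (196, 206), (197, 179), (198, 175), (199, 173), (200, 172), (201, 171), (202, 165), (20
[... 1986 characters left out ...]
]
mark [175.6 127.5] [(121, 194), (122, 192), (123, 191), (124, 189), (125, 187), (126, 180), (127, 113), (128, 87), (129, 133), (130, 188), (131, 195), (132, 196), (133, 196)]
mark [173.8 168.5] [(162, 195), (163, 192), (164, 192), (165, 190), (166, 190), (167, 184), (168, 121), (169, 86), (170, 136), (171, 200), (172, 209), (173, 210), (174, 211)]
mark [341.5 127. ] [(121, 195), (122, 193), (123, 188), (124, 184), (125, 182), (126, 174), (127, 85), (128, 86), (129, 148), (130, 181), (131, 188), (132, 193), (133, 198)]
mark [343.4 168. ] [(162, 204), (163, 203), (164, 202), (165, 203), (166, 202), (167, 194), (168, 110), (169, 88), (170, 155), (171, 195), (172, 201), (173, 202), (174, 203)]
```

```bash
python3 -c "
from plant import ctrl; print(ctrl.close_job())"
```

```text
the job is handed in; nothing more can be done
None
```

I laid the long slat about 1 mm and the short slat about 2 mm above their marks, both straight and in line with the fixed slat. The keeper bar is down on the short slat, the mug and collars were left alone, and the job was handed in at about 38 s with no verdict returned.

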